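# Hang the multimeter on the free peg of the tool rack

## Robot

A 6-joint arm with a two-finger parallel gripper is mounted at the origin on the work surface. World frame = base frame: x ahead of the robot, y to its left, z up, the work surface at z = 0. Lengths are in m, angles in degrees, forces in N, time in s.
With the tool pointing down it reaches from about 0.3 to 0.75 m from the base axis. Payload 8.5 kg.
Tool frame: the origin (TCP) lies midway between the tips of the shut fingers; the grasp point (between the pads) lies 19 mm behind it (env.grasp_offset is the distance from the TCP to the grasp point, in m); z points along the fingers, y is the line along which they close (so a half turn about z gives the same grasp; the last joint's range is limited). The gripper opens to 85 mm and grips with 20 to 120 N. Pads are 22 mm wide; open, the fingers measure 114 mm over their backs; the gripper's body (76 mm by 85 mm) begins 54 mm behind the grasp point. The pads swing forward as they close: fully open they stand 13 mm farther back than shut.
Start: joints at [52.408, 21.807, 74.336, -0, 83.858, -12.336], TCP at [0.235, 0.497, 0.231] pointing down, gripper open.
Joint ranges: [-178.18, 178.18], [-50.72, 133.34], [12.68, 142.11], [-81.47, 261.47], [9.98, 163.14], [-165.26, 165.26]. Speed limits (degrees/s): [136.94, 136.94, 180, 180, 180, 180].

## Interface

Orientations are given as a 3x3 rotation matrix whose columns are the frame's x, y, z axes.
In Python, from rig import env gives the robot as it stands.
- The arm moves only by the tool servo_tool, never from a script. Its argument "deltas" is text: rows parted by semicolons, each of 7 numbers parted by spaces: the opening, from 0 (shut) to 1 (fully open), then the shift along the tool's x, y, z in mm, then the turn, a rotation vector about the tool's x, y, z in rad. A call has 1 to 8 rows; each row shifts and turns the commanded pose from where the row before left it, along the tool's axes as they then stand; what a row does not reach is not made up. A row lasts 1/12 s, in which the tool goes at most 41.7 mm and 7.16 degrees, less where a joint would pass 70% of its speed; a pose out of reach is approached as far as the arm can. A call is refused whole if a number of a shift passes 41.7 or a number of a turn 0.125, either way. A call with a gripper value outside its range is refused whole. The fingers move at their own pace and stop on an object; "newtons" is the grip in N (left out, the last holds). Time passes only in rows, so rows that do not move let the fingers close. It gives the time, the measured TCP pose, the force, the opening and the grip force at its end, in the units of the state.
- env.observe(): the state, without advancing time (a new reading comes with each control period).
- env.get_image(name): name is "scene" or "top"; returns a dict with "img" (384x512x3 uint8, red, green, blue), "depth" (384x512 float32, m along the optical axis (not along the pixel's ray), 0 where there is no reading), "camera_matrix" (3x3 intrinsics, pixels), "world_to_cam" (4x4, takes a point from world to camera coordinates). Camera axes: x right, y down, z forward; pixel columns grow to the right and rows downward; lengths in m; the calibration is good to about 2 mm. A picture is of the moment at which its call begins.
- env.close_job(): hands the job in; it is judged then, once.
Trained networks look in a picture, given as the dict that the camera call returned (one of the last four; its "shot" number tells which), for a name from the list of things; names that differ only in an ending like _2 or _b are one class to them, and where a whole thing is asked for, a point or a joint stands for the part that bears it (a point fixed in the world has none). Each returns a list of dicts, best first, with "conf" (0 to 1); they miss things now and then, are a little off and sometimes report something else, mostly with a low value. They report only what shows in the picture. A call takes as long as a camera call. They do not tell look-alikes from the thing itself.
- env.spot_in(name, picture): "bbox" ([centre column, centre row, width, height] in pixels, round what is visible of it).
- env.spot_point(name, picture): "uv" ([column, row] in pixels: a listed point, or the origin of a listed thing).
The state is a dict: "time_s": time; "q": joint angles; "qvel": joint speeds; "joint_efforts": joint torques, N m; "position": TCP position; "tool_rot": TCP orientation; "ft_force": force on the tool from outside, world axes, zero at the start; "wrist_torque": the same for the moment, N m; "grip_width": finger opening in m; "gripper_force": force on a finger pad.
Only numpy, scipy, OpenCV 4.12 (cv2) and the standard library are available. Lean on these libraries where they do the work, as an engineer would, in place of code of your own. Each camera call takes 0.05 s, during which the arm holds its last target. There are 200 camera calls.

## Task

Put the multimeter away: hang it by the eye in its top on the one free peg of the tool rack, display facing out, then slide it back along the peg until its back is flat against the rack's panel, and leave it hanging still. Do not let the meter topple or fall, and leave the two hung spanners, the tin on the rack's foot and the tester on the bench in their places.

Things in the scene. Friction and masses are not known exactly. Their poses are not given: they have to be found in the camera images.
- rack: Fixed tool rack on the robot's left, facing about -y. Origin on the bench below the panel's front face, mid-width; rack -x is out of the panel, y along it. White panel 350 wide, 6 thick, from 50 to 245 high, front at x = 0; two 22 mm posts behind. Foot plate 10 thick, x -90 to +35. Three level pegs at y = -105, 0, 105, 215 high; a spanner hangs on two, which peg is free changes.
- peg1_root (a point): Axis of peg 1 (rack y = -105 mm) where it leaves the panel's front face; axes as the rack's. Round steel peg 6 in diameter, running level along -x, 75 long plus a ball end 10 in diameter (reach 80 in all).
- peg2_root (a point): Axis of peg 2 (rack y = 0 mm) where it leaves the panel's front face; axes as the rack's. Round steel peg 6 in diameter, running level along -x, 75 long plus a ball end 10 in diameter (reach 80 in all).
- peg3_root (a point): Axis of peg 3 (rack y = 105 mm) where it leaves the panel's front face; axes as the rack's. Round steel peg 6 in diameter, running level along -x, 75 long plus a ball end 10 in diameter (reach 80 in all).
- meter: Multimeter, about 250 g, grey with black front, standing upright on its end. Body 60 wide (y), 42 thick (x), 120 tall, hanging eye on top; origin at the centre of its underside. Front is -x: display near the top, round knob (32 across, 6 proud) 52 up; at the start it faces the robot (world -x) within 45 degrees. Grip the flat sides across the 60 mm width from above, beside the eye.
- meter_eye (a point): Centre of the hanging eye, 134 above the underside, mid-width and mid-thickness; axes as the meter's. Ring 30 outer diameter, 18 bore, 8 thick, bore axis along x. Hung on a peg, this point rests 6 mm below the peg's axis; with the meter's back flat on the panel it is 21 mm in front of the panel and the front face 42 mm.
- meter_screen (a point): Point on the meter's front face at the middle of its display, 21 mm in front of the centre plane and 95 mm above the underside; axes as the meter's.
- spanner_long: Steel combination spanner hanging loose by its ring on a peg, origin at the ring's centre (ring 27 outer diameter, 17 bore, 8 thick), reaching 162 mm down from there; about 120 g. Hangs with its ring's mid-plane 22 mm in front of the panel.
- spanner_short: Smaller steel combination spanner hanging the same way on another peg, origin at the ring's centre (ring 24 outer diameter, 15 bore, 8 thick), reaching 123 mm down; about 80 g.
- tin: Low round aluminium tin, 40 in diameter, 22 tall, standing on the rack's foot plate below one of the pegs; origin at the centre of its underside.
- tester: White pocket tester lying flat on the bench, farther from the robot than the meter, 115 long (y), 52 wide (x), 22 high; origin at the centre of its underside.
There are look-alikes about, which are no part of the job. Leave any blue look-alike of the spanner_short alone. Leave any yellow look-alike of the spanner_long alone.

How it is judged:
By the outcome, as a careful person would: the job done as asked, in the order asked, and still so for the second after the job is handed in, with the robot touching nothing.
It also fails if it takes over 56 s, if anything falls off the work surface, if the arm or the gripper's body presses on something with over 40 N, if the wrist force passes 120 N, or if a joint passes its speed limit or range.

## Working session

There is one attempt and no reset: what is moved stays moved. The work goes in short steps, Python scripts to look and compute and a tool call to move; the robot and the scene stay as the last step left them, time stands still between calls to the robot, and variables do not carry over. Pictures are saved under pics/ and viewed, at most 10 in all, crops included, and the job is handed in when it is done.

Besides the shell and the picture viewer there is one more tool, called as a command line: name --argument value ..., lists and objects as JSON in quotes. servo_tool: Moves the arm, as the interface text tells. Its arguments: {"type":"object","properties":{"deltas":{"type":"string"},"newtons":{"type":"number"}},"required":["deltas"]}

```bash
mkdir -p pics
cat > h.py <<'E'
import numpy as np, cv2
from rig import env
def pt(p,uv,d=None,r=2):
    K=p["camera_matrix"];u,v=uv
    if d is None:
        w=p["depth"][int(v)-r:int(v)+r+1,int(u)-r:int(u)+r+1];w=w[w>0];d=np.median(w) if len(w) else np.nan
    c=d*np.linalg.inv(K)@[u,v,1]
    return (np.linalg.inv(p["world_to_cam"])@[*c,1])[:3]
def px(p,X):
    c=p["world_to_cam"]@[*X,1];q=p["camera_matrix"]@c[:3];return q[:2]/q[2]
def planez(p,uv,z):
    a=pt(p,uv,.1);b=pt(p,uv,1.);return a+(b-a)*(z-a[2])/(b[2]-a[2])
E
python3 - <<'E'
from h import *
np.set_printoptions(precision=4,suppress=True)
s=env.observe();print(s["position"],s["tool_rot"],s["ft_force"],s["grip_width"],env.grasp_offset)
ims=[]
for n in("scene","top"):
    p=env.get_image(n);ims.append(p["img"]);np.savez(f"{n}0.npz",**p)
    print(n,np.linalg.inv(p["world_to_cam"])[:3,3])
    for t in["rack","meter","spanner_long","spanner_short","tin","tester"]:
        print(t,[(np.round(r["bbox"]).astype(int).tolist(),round(r["conf"],2)) for r in env.spot_in(t,p)[:3]])
    for t in["peg1_root","peg2_root","peg3_root","meter","meter_eye","meter_screen"]:
        print(t,[(np.round(r["uv"],1),round(r["conf"],2),pt(p,r["uv"])) for r in env.spot_point(t,p)[:2]])
    cv2.imwrite(f"pics/{n}0.png",cv2.resize(p["img"][:,:,::-1],(800,600)))
E
```

```text
[0.2345 0.4972 0.2307] [[-0.9044  0.4266 -0.0009]
 [ 0.4266  0.9044 -0.0012]
 [ 0.0003 -0.0015 -1.    ]] [-0.2257 -0.0203 -0.0298] 0.08526109249857122 0.0187
scene [1.0786 0.2626 0.7593]
rack [([363, 213, 97, 176], 0.72)]
meter [([177, 173, 29, 47], 0.91)]
spanner_long [([360, 238, 17, 50], 0.71), ([419, 275, 34, 52], 0.65)]
spanner_short [([413, 212, 29, 35], 0.78), ([375, 168, 16, 44], 0.47)]
tin []
tester [([125, 246, 54, 26], 0.96)]
peg1_root [(array([379.7, 215.6]), 0.82, array([0.6097, 0.3239, 0.2397]))]
peg2_root [(array([386.2, 178. ]), 0.6, array([0.4909, 0.3259, 0.2257]))]
peg3_root []
meter [(array([183.9, 189. ]), 0.96, array([ 0.4918, -0.1808,  0.0166]))]
meter_eye []
meter_screen [(array([174. , 154.7]), 0.78, array([ 0.4663, -0.2059,  0.116 ]))]
top [0.5081 0.0697 1.1825]
rack [([153, 223, 75, 156], 0.62)]
meter [([344, 222, 36, 22], 0.69), ([156, 222, 72, 151], 0.65)]
spanner_long [([108, 170, 23, 14], 0.5), ([156, 179, 16, 14], 0.41)]
spanner_short [([149, 263, 18, 14], 0.48)]
tin []
tester [([351, 143, 42, 26], 0.79), ([155, 220, 70, 154], 0.18)]
peg1_root [(array([140.5, 172.8]), 0.79, array([0.598 , 0.3222, 0.2025]))]
peg2_root [(array([133.7, 221.5]), 0.73, array([0.4829, 0.3259, 0.2453])), (array([347.8, 226.8]), 0.59, array([ 0.4657, -0.1893,  0.1409]))]
peg3_root [(array([131.9, 266. ]), 0.92, array([0.382 , 0.3293, 0.2451]))]
meter [(array([340.1, 223.6]), 0.84, array([ 0.4732, -0.1741,  0.1215]))]
meter_eye [(array([345.8, 228.6]), 0.93, array([ 0.4602, -0.1888,  0.1216]))]
meter_screen [(array([351.1, 231.1]), 0.68, array([ 0.4478, -0.2322,  0.006 ]))]
```

View pics/scene0.png

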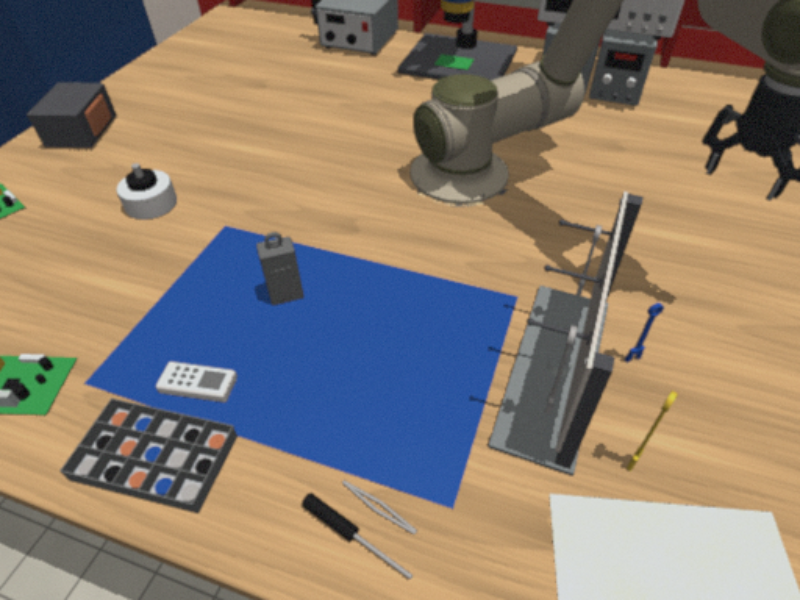

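View pics/top0.png

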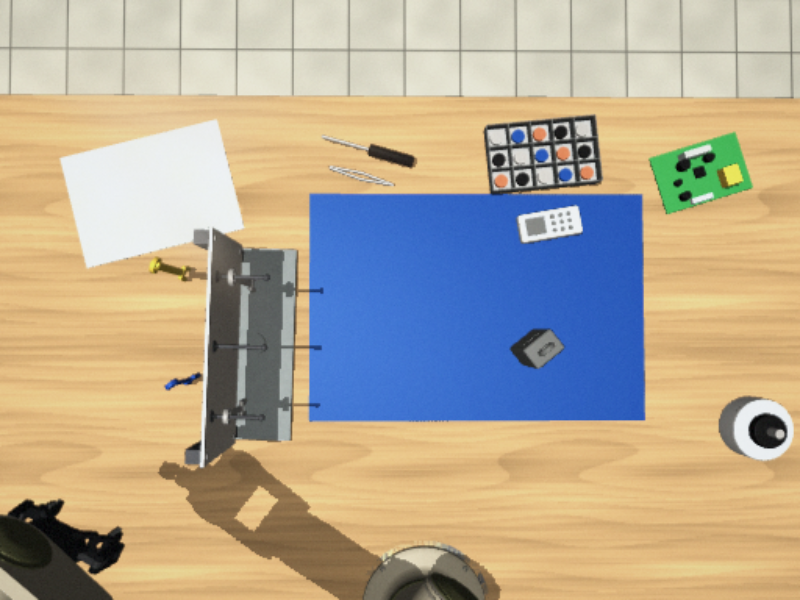

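The top view shows rings on the outer pegs at about (230,277) and (228,415), so the middle peg at (212,347) looks free. The blue look-alike at (185,381) and the yellow one at (170,268) lie on the bench behind the rack. Next I fit the panel and the meter, and take one enlarged crop to confirm.

```bash
cat > m.py <<'E'
from h import *
np.set_printoptions(precision=4,suppress=True)
def cloud(p):
    d=p["depth"];v,u=np.mgrid[:384,:512];m=d>0
    c=np.linalg.inv(p["camera_matrix"])@np.c_[u[m],v[m],np.ones(m.sum())].T*d[m]
    T=np.linalg.inv(p["world_to_cam"]);return (T[:3,:3]@c).T+T[:3,3],np.c_[u[m],v[m]],p["img"][m]
def rect(P):
    (c,s,a)=cv2.minAreaRect((P[:,:2]*1000).astype(np.float32));return np.array(c),s,a
E
python3 - <<'E'
from m import *
ps={n:dict(np.load(n+"0.npz")) for n in("scene","top")}
C,uv,col=cloud(ps["top"])
# panel front points from top
m=(C[:,2]>.06)&(C[:,2]<.24)&(C[:,1]>.3)&(C[:,1]<.38)&(C[:,0]>.3)&(C[:,0]<.7)
P=C[m];
for _ in range(8):
    A=np.c_[P[:,0],P[:,2],np.ones(len(P))];k=np.linalg.lstsq(A,P[:,1],rcond=None)[0];r=P[:,1]-A@k;P=P[abs(r)<max(.003,2*r.std())] if len(P)>200 else P
print("panel y=ax+bz+c",k,len(P),r.std(), "xrange",P[:,0].min(),P[:,0].max())
t=C[(C[:,2]>.24)&(C[:,2]<.25)&(C[:,1]>.28)&(C[:,1]<.4)&(C[:,0]<.75)&(C[:,0]>.25)]
print("top edge",len(t),t.min(0),t.max(0),np.polyfit(t[:,0],t[:,1],1))
f=C[(C[:,2]>.006)&(C[:,2]<.014)&(C[:,1]>.2)&(C[:,1]<.4)&(C[:,0]<.75)&(C[:,0]>.25)]
print("foot",rect(f),np.median(f[:,2]))
for n in ps:
    C,uv,col=cloud(ps[n])
    near=np.hypot(C[:,0]-.47,C[:,1]+.18)<.08
    q=C[near&(C[:,2]>.113)&(C[:,2]<.127)];print(n,"metertop",rect(q),len(q))
    q=C[near&(C[:,2]>.132)&(C[:,2]<.156)];print("eye",rect(q),len(q),q.mean(0))
    q=C[near&(C[:,2]>.01)&(C[:,2]<.127)];print("body",rect(q))
    q=C[(abs(C[:,2]-.03)<.005)&(C[:,0]>.25)&(C[:,0]<.75)&(C[:,1]>.2)&(C[:,1]<.36)];print("z~.03 on foot",len(q),q.mean(0) if len(q) else 0)
a=ps["top"]["img"][140:305,110:230];b=ps["top"]["img"][200:245,320:370];s=ps["scene"]["img"][110:310,300:430]
a=cv2.resize(a,None,fx=3.6,fy=3.6,interpolation=3);s=cv2.resize(s,(386,594),interpolation=3)[:594]
o=np.zeros((594,800,3),np.uint8);o[:,:a.shape[1]][:len(a)]=a[:594,:410];o[:,410:796]=s
cv2.imwrite("pics/crop.png",o[:,:,::-1])
E
```

```text
panel y=ax+bz+c [-0.0307 -0.0007  0.3421] 2304 0.0005359391903770725 xrange 0.3083714309720156 0.6581838322412565
top edge 699 [0.3101 0.3204 0.24  ] [0.6577 0.3606 0.2499] [-0.031   0.3482]
foot (array([499.1412, 298.0915]), (497.9494323730469, 193.0045623779297), 0.007282576523721218) 0.01113032394946134
scene metertop (array([ 478.3397, -195.0817]), (44.03116226196289, 59.27447509765625), 36.43614196777344) 237
eye (array([ 477.7056, -195.7143]), (10.661920547485352, 26.62935447692871), 32.1052360534668) 41 [ 0.4788 -0.1956  0.1414]
body (array([ 478.5515, -194.5064]), (45.229488372802734, 59.86745071411133), 36.98330307006836)
z~.03 on foot 44 [0.5835 0.3211 0.0293]
top metertop (array([ 475.1888, -194.6019]), (43.407169342041016, 60.20711135864258), 39.154693603515625) 330
eye (array([ 474.9952, -194.1374]), (8.191214561462402, 26.992841720581055), 38.59526062011719) 39 [ 0.4748 -0.1933  0.1467]
body (array([ 475.481 , -194.1095]), (44.40253448486328, 60.812278747558594), 38.71190643310547)
z~.03 on foot 4 [0.4476 0.2988 0.0293]Traceback (most recent call last):
  File "<stdin>", line 23, in <module>
ValueError: could not broadcast input array from shape (594,410,3) into shape (594,432,3)
```

Run:
```python
from m import *
ps={n:dict(np.load(n+"0.npz")) for n in("scene","top")}
th=np.arctan(-.0307);ex=np.array([-np.sin(th),np.cos(th),0]);ey=-np.array([np.cos(th),np.sin(th),0]);O=np.array([.483,.3273,0])
o=[]
for n,(r0,r1,c0,c1) in dict(top=(140,305,110,230),scene=(110,310,300,440)).items():
    p=ps[n];f=590/(r1-r0) if n=="scene" else 3.4
    a=cv2.resize(p["img"][r0:r1,c0:c1,::-1],None,fx=f,fy=f,interpolation=cv2.INTER_CUBIC)
    for y in(-.105,0,.105):
        for x in(0,-.08):
            q=(px(p,O+ex*x+ey*y+[0,0,.215])-[c0,r0])*f
            cv2.circle(a,tuple(int(i) for i in q),3,(0,0,255),1);print(n,y,x,(q/f+[c0,r0]).round(1))
    b=np.zeros((595,a.shape[1],3),np.uint8);b[:len(a)]=a[:595];o.append(b)
o=np.hstack(o)[:, :800];print(o.shape);cv2.imwrite("pics/crop.png",o)
```

```text
top -0.105 0 [138.3 176.6]
top -0.105 -0.08 [172.3 177.6]
top 0 0 [136.6 221.1]
top 0 -0.08 [170.7 222.1]
top 0.105 0 [135.  265.9]
top 0.105 -0.08 [169.2 266.9]
scene -0.105 0 [378.2 215.4]
scene -0.105 -0.08 [337.3 204.2]
scene 0 0 [386.1 179.3]
scene 0 -0.08 [348.4 169.9]
scene 0.105 0 [392.7 148.9]
scene 0.105 -0.08 [357.8 141. ]
(595, 800, 3)
```

View pics/crop.png

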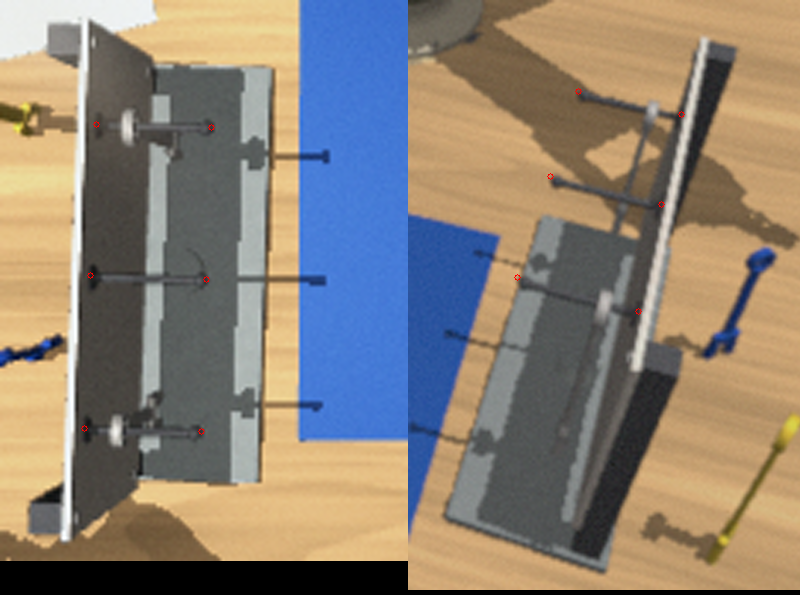

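Both views show a ring on each outer peg, in the crop at (128,128) and (115,430) and in the scene crop at (652,112) and (603,305). Peg 2 (crop root (93,277)) carries nothing, so it is the free one. The tin's faint rim shows at (195,262), under peg 2. The blue and yellow spanners lie on the bench behind the rack, so they are only look-alikes.

The gripper body can't hold the meter all the way back without hitting the panel top. I'll hang the meter about 48 mm out, release it, then push it back with half-open fingers straddling the peg.

```bash
cat > plan.py <<'E'
from h import *
from scipy.spatial.transform import Rotation as Ro
def R_of(yaw,tilt=0): # tool down, tool y at world angle yaw (deg)
    a=np.radians(yaw);y=np.array([np.cos(a),np.sin(a),0]);z=np.array([0,0,-1.]);return np.c_[np.cross(y,z),y,z]
def plan(wps,p=None,R=None,op=1.0):
    s=env.observe()
    p=s["position"] if p is None else np.array(p);R=s["tool_rot"] if R is None else R
    for x,y,z,yaw,n in wps:
        t=np.array([x,y,z]);Rt=R_of(yaw);w=Ro.from_matrix(R.T@Rt).as_rotvec();d=t-p;rows=[]
        for i in range(n):
            rows.append((np.round(R.T@((t-p)/(n-i)),1),np.round(Ro.from_matrix(R.T@Rt).as_rotvec()/(n-i),4)) if 0 else None)
            a=np.round(1000*R.T@((t-p)/(n-i)),1);b=np.round(Ro.from_matrix(R.T@Rt).as_rotvec()/(n-i),3)
            p=p+R@a/1000;R=R@Ro.from_rotvec(b).as_matrix()
            rows[-1]=f"{op} "+" ".join(f"{v:g}" for v in [*a,*b])
        for i in range(0,n,8):print("; ".join(rows[i:i+8]))
        print("->",p.round(4))
E
python3 - <<'E'
from plan import *
plan([(.235,.497,.35,64.7,4),(.4765,-.1945,.25,-52.2,20),(.4765,-.1945,.19,-52.2,3)])
E
```

```text
1.0 -0.1 -0.1 -29.7 -0 0 0; 1.0 -0.1 -0 -29.7 -0 0 0; 1.0 -0.1 -0.1 -29.6 -0 0 0; 1.0 -0.2 -0 -29.7 -0 0 0.001
-> [0.235 0.497 0.35 ]
1.0 -25.7 -26.1 5 -0 0 0.102; 1.0 -28.2 -23.3 5 -0 0 0.102; 1.0 -30.5 -20.3 5 -0 0 0.102; 1.0 -32.4 -17.1 5 -0 0 0.102; 1.0 -33.9 -13.8 5 -0 0 0.102; 1.0 -35.2 -10.2 5 0 0 0.102; 1.0 -36 -6.6 5 0 0 0.102; 1.0 -36.5 -2.9 5 0 0 0.102
1.0 -36.6 0.8 5 0 0 0.102; 1.0 -36.3 4.6 5 0 0 0.102; 1.0 -35.7 8.2 5 0 0 0.102; 1.0 -34.7 11.8 5 0 0 0.102; 1.0 -33.3 15.3 5 0 0 0.102; 1.0 -31.5 18.6 5 0 0 0.102; 1.0 -29.5 21.7 5 0 0 0.102; 1.0 -27.1 24.6 5 0 0 0.102
1.0 -24.5 27.3 5 0 0 0.102; 1.0 -21.6 29.6 5 0 0 0.102; 1.0 -18.4 31.6 5 0 0 0.102; 1.0 -15.1 33.4 5 0 0 0.102
-> [ 0.4765 -0.1945  0.25  ]
1.0 -0 0 20 0 0 0; 1.0 -0 0 20 0 0 0; 1.0 -0 0 20 0 0 0
-> [ 0.4765 -0.1945  0.19  ]
```

servo_tool --deltas "1 0 0 -30 0 0 0; 1 0 0 -30 0 0 0; 1 0 0 -30 0 0 0; 1 0 0 -30 0 0 0" --newtons 40

```text
time_s: 1.63
position: [0.2345, 0.4972, 0.3528]
tool_rot: [[-0.904, 0.427, -0.0], [0.427, 0.904, 0.0], [0.0, 0.0, -1.0]]
ft_force: [0.2, 0.9, -0.1]
grip_width: 0.0853
gripper_force: 0.0
```

servo_tool --deltas "1 -25.7 -26.1 5 0 0 0.102; 1 -28.2 -23.3 5 0 0 0.102; 1 -30.5 -20.3 5 0 0 0.102; 1 -32.4 -17.1 5 0 0 0.102; 1 -33.9 -13.8 5 0 0 0.102; 1 -35.2 -10.2 5 0 0 0.102; 1 -36 -6.6 5 0 0 0.102; 1 -36.5 -2.9 5 0 0 0.102"

```text
time_s: 2.3
position: [0.3316, 0.2194, 0.3113]
tool_rot: [[-0.304, 0.953, 0.001], [0.953, 0.304, 0.0], [-0.0, 0.001, -1.0]]
ft_force: [0.9, -0.2, -0.2]
grip_width: 0.0857
gripper_force: 0.0
```

servo_tool --deltas "1 -36.6 0.8 5 0 0 0.102; 1 -36.3 4.6 5 0 0 0.102; 1 -35.7 8.2 5 0 0 0.102; 1 -34.7 11.8 5 0 0 0.102; 1 -33.3 15.3 5 0 0 0.102; 1 -31.5 18.6 5 0 0 0.102; 1 -29.5 21.7 5 0 0 0.102; 1 -27.1 24.6 5 0 0 0.102"

```text
time_s: 2.97
position: [0.4285, -0.0575, 0.2713]
tool_rot: [[0.486, 0.874, 0.001], [0.874, -0.486, -0.0], [0.0, 0.001, -1.0]]
ft_force: [0.6, 0.8, -0.5]
grip_width: 0.0852
gripper_force: 0.0
```

servo_tool --deltas "1 -24.5 27.3 5 0 0 0.102; 1 -21.6 29.6 5 0 0 0.102; 1 -18.4 31.6 5 0 0 0.102; 1 -15.1 33.4 5 0 0 0.102; 1 0 0 0 0 0 0; 1 0 0 0 0 0 0"

```text
time_s: 3.47
position: [0.4769, -0.1951, 0.2504]
tool_rot: [[0.791, 0.612, -0.001], [0.612, -0.791, 0.001], [-0.0, -0.002, -1.0]]
ft_force: [0.1, 0.1, 0.5]
grip_width: 0.0852
gripper_force: 0.0
```

Run:
```python
from plan import *
s=env.observe();print(s["time_s"],s["position"].round(4),s["tool_rot"].round(3),s["q"])
plan([(.4765,-.1945,.17,-52.2,4),(.4765,-.1945,.083,-52.2,6)])
```

```text
3.4667 [ 0.4769 -0.1951  0.2504] [[ 0.791  0.612 -0.001]
 [ 0.612 -0.791  0.001]
 [-0.    -0.002 -1.   ]] [-3.54387293e+01  1.75558308e+01  7.76223985e+01  4.57104528e-03
  8.49148204e+01  1.68146630e+01]
1.0 0 -0.1 20.1 -0 0 -0; 1.0 0 -0.2 20.1 -0.001 0 -0; 1.0 0.1 -0.2 20.1 -0 0 -0; 1.0 0 -0.1 20.1 -0.001 0 -0.001
-> [ 0.4765 -0.1945  0.17  ]
1.0 0 -0 14.5 0 0 0; 1.0 0 -0 14.5 0 0 0; 1.0 0 -0 14.5 0 0 0; 1.0 0 -0 14.5 0 0 0; 1.0 0 -0 14.5 0 0 0; 1.0 0.1 -0.1 14.5 0 0 0
-> [ 0.4765 -0.1945  0.083 ]
```

servo_tool --deltas "1 0 -0.7 20 0 0 0; 1 0 0 20 0 0 0; 1 0 0 20 0 0 0; 1 0 0 20 0 0 0; 1 0 0 20 0 0 0; 1 0 0 20 0 0 0; 1 0 0 20 0 0 0; 1 0 0 20 0 0 0"

```text
time_s: 4.13
position: [0.4764, -0.192, 0.0912]
tool_rot: [[0.788, 0.616, 0.001], [0.616, -0.788, -0.0], [0.0, 0.001, -1.0]]
ft_force: [0.5, 0.1, 0.2]
grip_width: 0.0857
gripper_force: 0.0
```

servo_tool --deltas "1 0 0 7.5 0 0 0; 1 0 0 0 0 0 0; 0.75 0 0 0 0 0 0; 0.7 0 0 0 0 0 0; 0.6 0 0 0 0 0 0; 0.5 0 0 0 0 0 0; 0.4 0 0 0 0 0 0; 0.4 0 0 0 0 0 0" --newtons 40

```text
time_s: 4.8
position: [0.4772, -0.1936, 0.0853]
tool_rot: [[0.789, 0.614, 0.003], [0.614, -0.789, -0.002], [0.001, 0.003, -1.0]]
ft_force: [-0.5, 0.8, 6.7]
grip_width: 0.0592
gripper_force: 44.1
```

servo_tool --deltas "0.4 0 0 0 0 0 0; 0.4 0 0 0 0 0 0; 0.4 0 0 0 0 0 0"

```text
time_s: 5.05
position: [0.4771, -0.1935, 0.0853]
tool_rot: [[0.789, 0.614, 0.003], [0.614, -0.789, -0.001], [0.001, 0.003, -1.0]]
ft_force: [-0.4, 0.5, 6.5]
grip_width: 0.0594
gripper_force: 44.1
```

servo_tool --deltas "0.4 0 0 -5 0 0 0; 0.4 0 0 -15 0 0 0; 0.4 0 0 -25 0 0 0; 0.4 0 0 -30 0 0 0; 0.4 0 0 -30 0 0 0; 0.4 0 0 -25 0 0 0; 0.4 0 0 -10 0 0 0; 0.4 0 0 0 0 0 0"

```text
time_s: 5.72
position: [0.477, -0.1936, 0.2268]
tool_rot: [[0.789, 0.614, 0.004], [0.614, -0.789, -0.003], [0.002, 0.005, -1.0]]
ft_force: [0.4, -0.0, -2.0]
grip_width: 0.0596
gripper_force: 44.1
```

```bash
cat > meas.py <<'E'
from m import *
def meas(save=None):
    s=env.observe();x,y,z=s["position"];R=s["tool_rot"];print(s["time_s"],s["position"].round(4),s["ft_force"].round(2),s["grip_width"].round(4))
    o=[]
    for n in("scene","top"):
        p=env.get_image(n);C,uv,col=cloud(p)
        print(n,[(r["conf"],r["uv"],pt(p,r["uv"])) for r in env.spot_point("meter_eye",p)[:1]])
        L=(C-s["position"])@R   # tool frame
        near=(abs(L[:,0])<.06)&(abs(L[:,1])<.06)
        q=L[near&(L[:,2]>.03)&(L[:,2]<.1)]*1e3
        if len(q)>20: print(" body in tool:",cv2.minAreaRect(q[:,:2].astype(np.float32)),"z max",q[:,2].max().round(1))
        if save: o.append(p)
    return o
E
python3 - <<'E'
from meas import *
o=meas(1)
p=o[0];s=env.observe();u,v=px(p,s["position"]);u,v=int(u),int(v)
a=cv2.resize(p["img"][max(v-70,0):v+60,u-65:u+65,::-1],(590,590),interpolation=cv2.INTER_CUBIC);cv2.imwrite("pics/held.png",a)
E
```

```text
Traceback (most recent call last):
  File "meas.py", line 3, in meas
    s=env.observe();x,y,z=s["position"];R=s["tool_rot"];print(s["time_s"],s["position"].round(4),s["ft_force"].round(2),s["grip_width"].round(4))
                                                                                                                        ^^^^^^^^^^^^^^^^^^^^^
AttributeError: 'float' object has no attribute 'round'
```

```bash
sed -i 's/s\["grip_width"\].round(4)/s["grip_width"]/' meas.py
python3 - <<'E'
from meas import *
o=meas(1)
p=o[0];s=env.observe();u,v=px(p,s["position"]);u,v=int(u),int(v)
a=cv2.resize(p["img"][max(v-70,0):v+60,u-65:u+65,::-1],(590,590),interpolation=cv2.INTER_CUBIC);cv2.imwrite("pics/held.png",a)
E
```

```text
5.7167 [ 0.477  -0.1936  0.2268] [ 0.42 -0.02 -1.99] 0.05956472669778065
scene [(0.68, [162.7, 107.8], array([ 0.1371, -0.458 , -0.0027]))]
 body in tool: ((18.711246490478516, 1.6852836608886719), (59.85737228393555, 7.920070171356201), 88.8987808227539) z max 87.8
top [(0.55, [362.2, 226.2], array([ 0.4813, -0.1242,  0.4998]))]
 body in tool: ((14.171483039855957, -10.44174575805664), (63.03843688964844, 25.020816802978516), 60.89502716064453) z max 84.6
```

View pics/held.png

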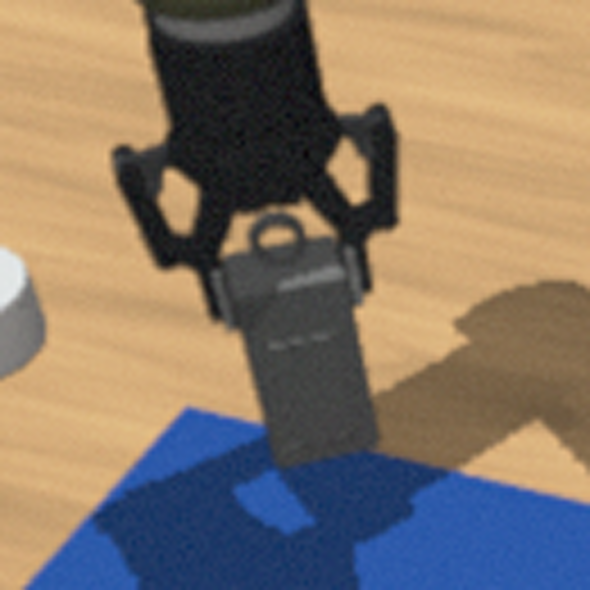

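The meter is held square, with its grey back towards the camera and the eye visible at (277,238) below the gripper body. Its underside is about 85 mm below the TCP. Now I'll carry it to a point in front of peg 2.

Run:
```python
from plan import *
plan([(.4784,.1774,.23,-1.76,14),(.4784,.1774,.1663,-1.76,4)],op=.4)
```

```text
0.4 16.4 -20.8 -0.5 -0 -0 -0.063; 0.4 17.6 -19.7 -0.5 -0 -0 -0.063; 0.4 18.9 -18.5 -0.5 -0 -0 -0.063; 0.4 20 -17.3 -0.5 -0 -0 -0.063; 0.4 21 -16 -0.5 -0 -0 -0.063; 0.4 22 -14.7 -0.5 -0 -0 -0.063; 0.4 22.9 -13.3 -0.5 -0 -0 -0.063; 0.4 23.7 -11.8 -0.5 -0 -0 -0.063
0.4 24.4 -10.3 -0.5 -0 -0 -0.063; 0.4 25 -8.7 -0.5 -0 -0 -0.062; 0.4 25.4 -7.2 -0.5 -0.001 -0 -0.063; 0.4 25.9 -5.5 -0.5 -0 -0 -0.062; 0.4 26.1 -4 -0.4 -0.001 -0.001 -0.063; 0.4 26.4 -2.3 -0.5 -0 -0 -0.062
-> [0.4784 0.1774 0.23  ]
0.4 -0 0 15.9 -0 -0 -0; 0.4 -0 0 15.9 -0 -0 -0; 0.4 -0 0 16 -0 -0 -0; 0.4 -0 0.1 15.9 -0 -0 -0
-> [0.4784 0.1774 0.1663]
```

servo_tool --deltas "0.4 16.4 -20.8 -0.5 0 0 -0.063; 0.4 17.6 -19.7 -0.5 0 0 -0.063; 0.4 18.9 -18.5 -0.5 0 0 -0.063; 0.4 20 -17.3 -0.5 0 0 -0.063; 0.4 21 -16 -0.5 0 0 -0.063; 0.4 22 -14.7 -0.5 0 0 -0.063; 0.4 22.9 -13.3 -0.5 0 0 -0.063; 0.4 23.7 -11.8 -0.5 0 0 -0.063"

```text
time_s: 6.58
position: [0.4773, 0.0197, 0.2268]
tool_rot: [[0.392, 0.92, -0.002], [0.92, -0.392, 0.0], [-0.0, -0.002, -1.0]]
ft_force: [1.1, -0.5, -3.0]
grip_width: 0.0591
gripper_force: 44.0
```

servo_tool --deltas "0.4 24.4 -10.3 -0.5 0 0 -0.063; 0.4 25 -8.7 -0.5 0 0 -0.062; 0.4 25.4 -7.2 -0.5 0 0 -0.063; 0.4 25.9 -5.5 -0.5 0 0 -0.062; 0.4 26.1 -4 -0.5 0 0 -0.063; 0.4 26.4 -2.3 -0.5 0 0 -0.062; 0.4 0 0 15 0 0 0; 0.4 0 0 15 0 0 0"

```text
time_s: 7.25
position: [0.4785, 0.1784, 0.1997]
tool_rot: [[0.028, 1.0, -0.0], [1.0, -0.028, -0.0], [-0.0, -0.0, -1.0]]
ft_force: [-0.4, -0.5, -1.7]
grip_width: 0.0592
gripper_force: 44.3
```

servo_tool --deltas "0.4 0 0 15 0 0 0; 0.4 0 0 15 0 0 0; 0.4 0 0 4 0 0 0; 0.4 0 0 0 0 0 0; 0.4 0 0 0 0 0 0"

```text
time_s: 7.67
position: [0.479, 0.1771, 0.1669]
tool_rot: [[0.031, 1.0, -0.0], [1.0, -0.031, -0.0], [-0.0, -0.0, -1.0]]
ft_force: [0.2, -0.1, -2.1]
grip_width: 0.0593
gripper_force: 44.1
```

Run:
```python
from meas import *
o=meas(1);s=env.observe();print(s["tool_rot"].round(4).tolist())
L=[]
for p in o:
    C,uv,col=cloud(p);T=(C-s["position"])@s["tool_rot"]*1e3
    # back face
    q=T[(abs(T[:,1])<28)&(T[:,2]>0)&(T[:,2]<82)&(T[:,0]>12)&(T[:,0]<28)];print("back",len(q),np.median(q[:,0]) if len(q) else 0, np.polyfit(q[:,2],q[:,0],1) if len(q)>20 else 0,np.polyfit(q[:,1],q[:,0],1) if len(q)>20 else 0)
    q=T[(abs(T[:,0])<12)&(abs(T[:,1])<20)&(T[:,2]<-34)&(T[:,2]>-66)];print("eye",len(q),q.mean(0) if len(q) else 0,q.min(0) if len(q) else 0,q.max(0) if len(q) else 0)
p=o[0];a=p["img"][90:290,270:440,::-1];q=cv2.resize(a,None,fx=2.95,fy=2.95,interpolation=cv2.INTER_CUBIC)
for X,c in[(s["position"]+[0,0,.0487],(0,255,0)),(np.array([.483,.3273,.215])-.08*np.array([.0307,.9995,0]),(0,0,255))]:
    u=(px(p,X)-[270,90])*2.95;cv2.circle(q,tuple(int(i) for i in u),3,c,1);print(u)
cv2.imwrite("pics/pre.png",q)
```

```text
7.6667 [0.479  0.1771 0.1669] [ 0.22 -0.07 -2.13] 0.05932680693736054
scene [(0.66, [313.6, 163.2], array([0.5462, 0.1806, 0.2715]))]
 body in tool: ((-5.816896438598633, 4.411762237548828), (59.279197692871094, 52.21587371826172), 83.67948913574219) z max 87.4
top []
[[0.031, 0.9995, 0.0013], [0.9995, -0.031, 0.0002], [0.0002, 0.0013, -1.0]]
back 82 18.19856654326475 [-0.0023 17.9914] [-0.0228 18.1201]
eye 1 [  0.5603  -9.6028 -43.2087] [  0.5603  -9.6028 -43.2087] [  0.5603  -9.6028 -43.2087]
back 0 0 0 0
eye 0 0 0 0
[138.2767 211.9515]
[231.3523 235.6462]
```

View pics/pre.png

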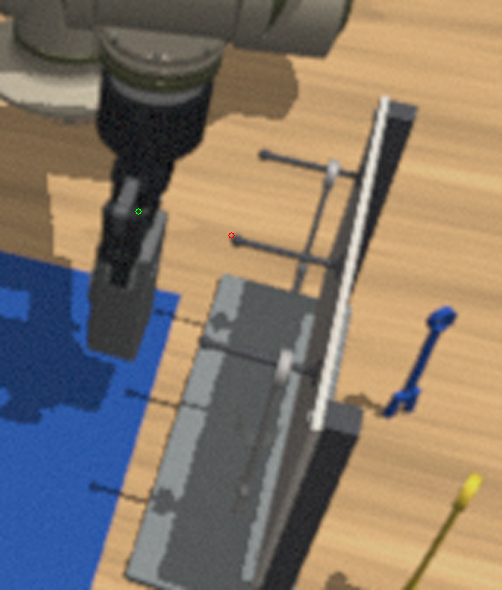

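The picture shows the meter upright in front of the rack, level with peg 2, whose ball end is at (235,239). I'll insert it slowly and watch the force.

servo_tool --deltas "0.4 15 0.7 0 0 0 0; 0.4 15 0 0 0 0 0; 0.4 15 0 0 0 0 0; 0.4 10 0 0 0 0 0; 0.4 5 0 0 0 0 0; 0.4 5 0 0 0 0 0; 0.4 5 0 0 0 0 0; 0.4 4 0 0 0 0 0"

```text
time_s: 8.53
position: [0.482, 0.2511, 0.1669]
tool_rot: [[0.031, 1.0, 0.0], [1.0, -0.031, -0.0], [-0.0, 0.0, -1.0]]
ft_force: [-0.2, -0.4, -1.8]
grip_width: 0.0594
gripper_force: 44.2
```

servo_tool --deltas "0.4 3 0 0 0 0 0; 0.4 3 0 0 0 0 0; 0.4 0 0 0 0 0 0"

```text
time_s: 8.78
position: [0.4821, 0.2573, 0.1668]
tool_rot: [[0.031, 1.0, 0.0], [1.0, -0.031, 0.0], [0.0, 0.0, -1.0]]
ft_force: [0.9, -0.3, -2.2]
grip_width: 0.0598
gripper_force: 44.2
```

Run:
```python
from meas import *
o=meas(1);s=env.observe();print(s["tool_rot"].round(4).tolist())
o=[cv2.resize(o[0]["img"][110:240,310:410,::-1],(400,520),interpolation=cv2.INTER_CUBIC),cv2.resize(o[1]["img"][165:295,110:210,::-1],(400,520),interpolation=cv2.INTER_CUBIC)]
cv2.imwrite("pics/ins.png",np.hstack(o))
```

```text
8.7833 [0.4821 0.2573 0.1668] [ 0.86 -0.29 -2.22] 0.05976357528403317
scene [(0.86, [350.4, 173.2], array([0.5487, 0.2541, 0.2698]))]
 body in tool: ((-9.895526885986328, 21.983112335205078), (56.40692901611328, 27.567041397094727), 18.273143768310547) z max 86.6
top []
 body in tool: ((-27.264062881469727, 1.2110595703125), (53.05897521972656, 8.840121269226074), 89.07743072509766) z max 75.2
[[0.0312, 0.9995, -0.0], [0.9995, -0.0312, -0.0001], [-0.0001, -0.0, -1.0]]
```

View pics/ins.png

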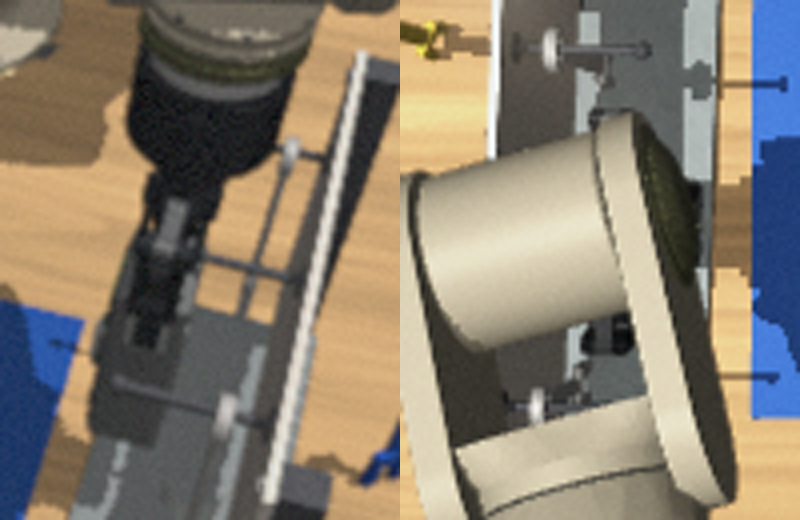

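No contact as the eye passed the ball end. Peg 2 now runs from the eye at about (205,258) to the panel. I'll go on to about 50 mm from the panel.

servo_tool --deltas "0.4 3 0 0 0 0 0; 0.4 4 0 0 0 0 0; 0.4 4 0 0 0 0 0; 0.4 4 0 0 0 0 0; 0.4 4 0 0 0 0 0; 0.4 0 0 0 0 0 0; 0.4 0 0 0 0 0 0"

```text
time_s: 9.57
position: [0.4826, 0.2763, 0.1668]
tool_rot: [[0.03, 1.0, -0.0], [1.0, -0.03, -0.0], [-0.0, -0.0, -1.0]]
ft_force: [0.2, -0.8, -1.5]
grip_width: 0.0594
gripper_force: 44.2
```

servo_tool --deltas "0.4 0 0 2 0 0 0; 0.4 0 0 1 0 0 0; 0.4 0 0 1 0 0 0; 0.4 0 0 0 0 0 0"

```text
time_s: 9.9
position: [0.4826, 0.2758, 0.1625]
tool_rot: [[0.031, 1.0, -0.001], [1.0, -0.031, -0.0], [-0.0, -0.001, -1.0]]
ft_force: [-0.9, -0.0, -2.5]
grip_width: 0.0591
gripper_force: 44.2
```

Lowering 1 mm at a time until the peg takes the weight.

servo_tool --deltas "0.4 0 0 1 0 0 0; 0.4 0 0 0 0 0 0; 0.4 0 0 0 0 0 0"

```text
time_s: 10.15
position: [0.4827, 0.276, 0.1618]
tool_rot: [[0.031, 1.0, 0.0], [1.0, -0.031, 0.0], [0.0, 0.0, -1.0]]
ft_force: [0.4, 0.5, -2.4]
grip_width: 0.0595
gripper_force: 44.2
```

servo_tool --deltas "0.4 0 0 1 0 0 0; 0.4 0 0 0 0 0 0; 0.4 0 0 0 0 0 0"

```text
time_s: 10.4
position: [0.4826, 0.276, 0.1608]
tool_rot: [[0.031, 1.0, -0.0], [1.0, -0.031, -0.0], [-0.0, -0.0, -1.0]]
ft_force: [-0.0, -0.4, -2.0]
grip_width: 0.0591
gripper_force: 44.2
```

servo_tool --deltas "0.4 0 0 1 0 0 0; 0.4 0 0 0 0 0 0; 0.4 0 0 0 0 0 0"

```text
time_s: 10.65
position: [0.4828, 0.2761, 0.1602]
tool_rot: [[0.031, 1.0, 0.001], [1.0, -0.031, 0.0], [0.0, 0.001, -1.0]]
ft_force: [-1.4, -0.2, 0.5]
grip_width: 0.0591
gripper_force: 44.6
```

servo_tool --deltas "0.4 0 0 0.5 0 0 0; 0.4 0 0 0 0 0 0; 0.4 0 0 0 0 0 0"

```text
time_s: 10.9
position: [0.4829, 0.2761, 0.1601]
tool_rot: [[0.031, 1.0, 0.001], [1.0, -0.031, 0.0], [0.0, 0.001, -1.0]]
ft_force: [-1.6, -0.8, 5.0]
grip_width: 0.0595
gripper_force: 45.2
```

Contact came exactly at the expected height. Releasing.

servo_tool --deltas "0.4 0 0 -0.5 0 0 0; 0.7 0 0 0 0 0 0; 0.73 0 0 0 0 0 0; 0.76 0 0 0 0 0 0; 0.8 0 0 0 0 0 0; 0.85 0 0 0 0 0 0; 0.9 0 0 0 0 0 0; 0.95 0 0 0 0 0 0" --newtons 20

```text
time_s: 11.57
position: [0.4827, 0.276, 0.1597]
tool_rot: [[0.031, 1.0, -0.0], [1.0, -0.031, -0.0], [-0.0, -0.0, -1.0]]
ft_force: [-0.2, 0.7, 0.1]
grip_width: 0.0812
gripper_force: 0.0
```

servo_tool --deltas "1 0 0 0 0 0 0; 1 0 0 0 0 0 0; 1 0 0 -5 0 0 0; 1 0 0 -10 0 0 0; 1 0 0 -15 0 0 0; 1 0 0 -20 0 0 0; 1 0 0 -20 0 0 0; 1 0 0 -20 0 0 0"

```text
time_s: 12.23
position: [0.4826, 0.276, 0.2519]
tool_rot: [[0.031, 1.0, 0.001], [1.0, -0.031, 0.0], [0.0, 0.001, -1.0]]
ft_force: [-0.1, -0.1, -0.0]
grip_width: 0.0857
gripper_force: 0.0
```

Run:
```python
from meas import *
s=env.observe();print(s["time_s"],s["position"],s["ft_force"])
p=env.get_image("scene");C,uv,col=cloud(p)
th=np.arctan(-.0307);ex=np.array([-np.sin(th),np.cos(th),0]);ey=-np.array([np.cos(th),np.sin(th),0]);O=np.array([.4843,.328,0])
L=np.c_[(C-O)@ex,(C-O)@ey,C[:,2]]*1e3
q=L[(abs(L[:,1])<50)&(L[:,0]>-100)&(L[:,0]<-8)&(L[:,2]>60)&(L[:,2]<200)]
print(len(q),np.percentile(q,[1,50,99],axis=0),cv2.minAreaRect(q[:,[0,2]].astype(np.float32)))
cv2.imwrite("pics/rel.png",cv2.resize(p["img"][100:230,310:410,::-1],(440,572),interpolation=cv2.INTER_CUBIC))
```

```text
12.2333 [0.4826 0.276  0.2519] [-0.0744 -0.0561 -0.0285]
940 [[-81.9675 -32.143   76.4738]
 [-56.2056 -28.8632 164.2064]
 [-34.4242  16.3361 194.2435]] ((-59.12037658691406, 135.59803771972656), (123.80704498291016, 51.28070068359375), 89.74195098876953)
```

View pics/rel.png

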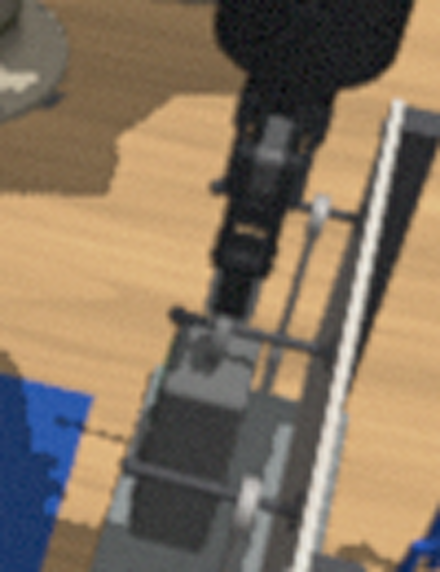

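The meter hangs straight on peg 2 at about (215,335), with its eye about 52 to 55 mm from the panel. The gripper is clear above it. Next I back off, half-close the fingers and come down in front, straddling the peg.

servo_tool --deltas "1 -10 0 -5 0 0 0; 0.8 -15 0 0 0 0 0; 0.6 -15 0 0 0 0 0; 0.42 -15 0 0 0 0 0; 0.42 -10 0 0 0 0 0; 0.42 0 0 0 0 0 0; 0.42 0 0 0 0 0 0; 0.42 0 0 0 0 0 0"

```text
time_s: 12.95
position: [0.4806, 0.2113, 0.2548]
tool_rot: [[0.031, 1.0, -0.0], [1.0, -0.031, 0.0], [0.0, -0.0, -1.0]]
ft_force: [-0.2, 0.4, -0.4]
grip_width: 0.0355
gripper_force: 0.0
```

servo_tool --deltas "0.42 0 0 15 0 0 0; 0.42 0 0 20 0 0 0; 0.42 0 0 20 0 0 0; 0.42 0 0 15 0 0 0; 0.42 0 0 10 0 0 0; 0.42 0 0 0 0 0 0; 0.42 0 0 0 0 0 0"

```text
time_s: 13.53
position: [0.4806, 0.2116, 0.1748]
tool_rot: [[0.03, 1.0, -0.001], [1.0, -0.03, -0.0], [-0.0, -0.001, -1.0]]
ft_force: [-0.3, -0.6, 1.3]
grip_width: 0.036
gripper_force: 0.0
```

servo_tool --deltas "0.42 8 0 0 0 0 0; 0.42 8 0 0 0 0 0; 0.42 6 0 0 0 0 0; 0.42 4 0 0 0 0 0; 0.42 2 0 0 0 0 0; 0.42 2 0 0 0 0 0; 0.42 2 0 0 0 0 0; 0.42 2 0 0 0 0 0"

```text
time_s: 14.2
position: [0.4817, 0.245, 0.1748]
tool_rot: [[0.031, 1.0, -0.0], [1.0, -0.031, -0.0], [-0.0, -0.0, -1.0]]
ft_force: [-0.1, -1.4, -0.6]
grip_width: 0.0356
gripper_force: 0.5
```

servo_tool --deltas "0.42 2 0 0 0 0 0; 0.42 2 0 0 0 0 0; 0.42 2 0 0 0 0 0; 0.42 2 0 0 0 0 0; 0.42 2 0 0 0 0 0; 0.42 2 0 0 0 0 0; 0.42 2 0 0 0 0 0; 0.42 0 0 0 0 0 0"

```text
time_s: 14.87
position: [0.4822, 0.2595, 0.1749]
tool_rot: [[0.031, 1.0, 0.0], [1.0, -0.031, 0.0], [0.0, 0.0, -1.0]]
ft_force: [0.5, -0.2, 0.7]
grip_width: 0.0361
gripper_force: 0.0
```

```bash
cat > hung.py <<'E'
from meas import *
s=env.observe();print(s["time_s"],s["position"].round(4),s["ft_force"].round(2))
p=env.get_image("scene");C,uv,col=cloud(p)
th=np.arctan(-.0307);ex=np.array([-np.sin(th),np.cos(th),0]);ey=-np.array([np.cos(th),np.sin(th),0]);O=np.array([.4843,.328,0])
L=np.c_[(C-O)@ex,(C-O)@ey,C[:,2]]*1e3
# meter side face toward +x world (rack y=-30)
q=L[(abs(L[:,1]+30)<4)&(L[:,0]>-100)&(L[:,0]<3)&(L[:,2]>78)&(L[:,2]<190)]
for a,b in((80,110),(110,140),(140,165),(165,190)):
    w=q[(q[:,2]>a)&(q[:,2]<b)];print(a,len(w),np.percentile(w[:,0],[2,98]).round(1) if len(w)>5 else 0)
cv2.imwrite("pics/hung.png",cv2.resize(p["img"][100:230,310:410,::-1],(440,572),interpolation=cv2.INTER_CUBIC))
E
python3 hung.py
```

```text
14.8667 [0.4822 0.2595 0.1749] [ 0.53 -0.18  0.67]
80 126 [-53.9 -13.5]
110 80 [-54.8  -2.4]
140 150 [-57.2 -15.9]
165 191 [-74.3 -17. ]
```

The meter slides upright, with its back about 15 mm from the panel. Continuing slowly.

servo_tool --deltas "0.42 2 0 0 0 0 0; 0.42 2 0 0 0 0 0; 0.42 2 0 0 0 0 0; 0.42 1.5 0 0 0 0 0; 0.42 1.5 0 0 0 0 0; 0.42 1 0 0 0 0 0; 0.42 1 0 0 0 0 0; 0.42 1 0 0 0 0 0"

```text
time_s: 15.58
position: [0.4826, 0.2709, 0.175]
tool_rot: [[0.031, 1.0, 0.0], [1.0, -0.031, -0.0], [-0.0, 0.0, -1.0]]
ft_force: [-0.4, -3.0, 1.8]
grip_width: 0.0362
gripper_force: 1.8
```

servo_tool --deltas "0.42 1 0 0 0 0 0; 0.42 0.5 0 0 0 0 0; 0.42 0.5 0 0 0 0 0; 0.42 0 0 0 0 0 0"

```text
time_s: 15.92
position: [0.4827, 0.273, 0.175]
tool_rot: [[0.031, 1.0, 0.0], [1.0, -0.031, 0.0], [0.0, 0.0, -1.0]]
ft_force: [0.1, -4.1, 2.2]
grip_width: 0.0357
gripper_force: 1.7
```

servo_tool --deltas "0.42 0.5 0 0 0 0 0; 0.42 0.5 0 0 0 0 0; 0.42 0 0 0 0 0 0"

```text
time_s: 16.17
position: [0.4826, 0.2741, 0.1748]
tool_rot: [[0.031, 1.0, 0.0], [1.0, -0.031, 0.0], [0.0, 0.0, -1.0]]
ft_force: [1.0, -3.7, 3.0]
grip_width: 0.0359
gripper_force: 1.8
```

servo_tool --deltas "0.42 0.5 0 0 0 0 0; 0.42 0.5 0 0 0 0 0; 0.42 0 0 0 0 0 0"

```text
time_s: 16.42
position: [0.4827, 0.2744, 0.1749]
tool_rot: [[0.031, 1.0, -0.0], [1.0, -0.031, -0.001], [-0.001, -0.0, -1.0]]
ft_force: [-0.2, -7.0, 4.6]
grip_width: 0.0357
gripper_force: 3.8
```

```bash
python3 hung.py
```

```text
16.4167 [0.4827 0.2744 0.1749] [-0.19 -7.02  4.62]
80 132 [-43.2  -2.7]
110 81 [-43.   -2.4]
140 147 [-43.5  -3.3]
165 192 [-61.9  -2.8]
```

servo_tool --deltas "0.42 0.5 0 0 0 0 0; 0.42 0.5 0 0 0 0 0; 0.42 0 0 0 0 0 0"

```text
time_s: 16.72
position: [0.4826, 0.2745, 0.1749]
tool_rot: [[0.031, 1.0, -0.001], [1.0, -0.031, -0.004], [-0.004, -0.0, -1.0]]
ft_force: [-1.7, -13.4, 4.9]
grip_width: 0.0357
gripper_force: 6.6
```

servo_tool --deltas "0.42 0.5 0 0 0 0 0; 0.42 0 0 0 0 0 0; 0.42 0 0 0 0 0 0"

```text
time_s: 16.97
position: [0.4826, 0.2745, 0.1749]
tool_rot: [[0.031, 1.0, -0.001], [0.999, -0.031, -0.005], [-0.005, -0.001, -1.0]]
ft_force: [-1.4, -16.4, 7.0]
grip_width: 0.0362
gripper_force: 7.9
```

Hard stop: the position stalls while the force climbs, so the meter is flat on the panel. Backing off gently and leaving.

servo_tool --deltas "0.42 -1 0 0 0 0 0; 0.42 -1 0 0 0 0 0; 0.42 -1 0 0 0 0 0; 0.42 -2 0 0 0 0 0; 0.42 -4 0 0 0 0 0; 0.42 -10 0 0 0 0 0; 0.42 -15 0 0 0 0 0; 0.42 -20 0 0 0 0 0"

```text
time_s: 17.63
position: [0.4807, 0.2222, 0.1746]
tool_rot: [[0.03, 1.0, -0.0], [1.0, -0.03, 0.0], [0.0, -0.0, -1.0]]
ft_force: [0.8, 0.1, -0.4]
grip_width: 0.036
gripper_force: 0.0
```

servo_tool --deltas "0.42 -25 0 0 0 0 0; 0.42 -30 0 0 0 0 0; 0.42 -30 0 -10 0 0 0; 0.42 -30 0 -15 0 0 0; 0.42 -30 0 -15 0 0 0; 0.42 -20 0 0 0 0 0; 0.42 0 0 0 0 0 0"

```text
time_s: 18.22
position: [0.476, 0.0543, 0.2155]
tool_rot: [[0.035, 0.999, 0.002], [0.999, -0.035, -0.001], [-0.001, 0.002, -1.0]]
ft_force: [-0.5, 0.4, 0.1]
grip_width: 0.0356
gripper_force: 0.0
```

```bash
python3 hung.py
python3 - <<'E'
from meas import *
p=env.get_image("top");print(env.spot_in("tin",p)[:1])
a=dict(np.load("top0.npz"))["img"];d=cv2.absdiff(a,p["img"]).max(2);print("tester diff",d[130:157,328:374].mean(),"bg",d[20:60,200:300].mean())
cv2.imwrite("pics/fin.png",np.hstack([cv2.imread("pics/hung.png")[:520,:400],cv2.resize(p["img"][160:290,110:210,::-1],(400,520),interpolation=cv2.INTER_CUBIC)]))
E
```

```text
18.2167 [0.476  0.0543 0.2155] [-0.45  0.36  0.12]
80 128 [-43.7  -2.9]
110 79 [-44.1  -3.7]
140 148 [-43.8  -3.3]
165 171 [-43.7  -2.6]
[]
tester diff 2.218196457326892 bg 2.2075
```

View pics/fin.png

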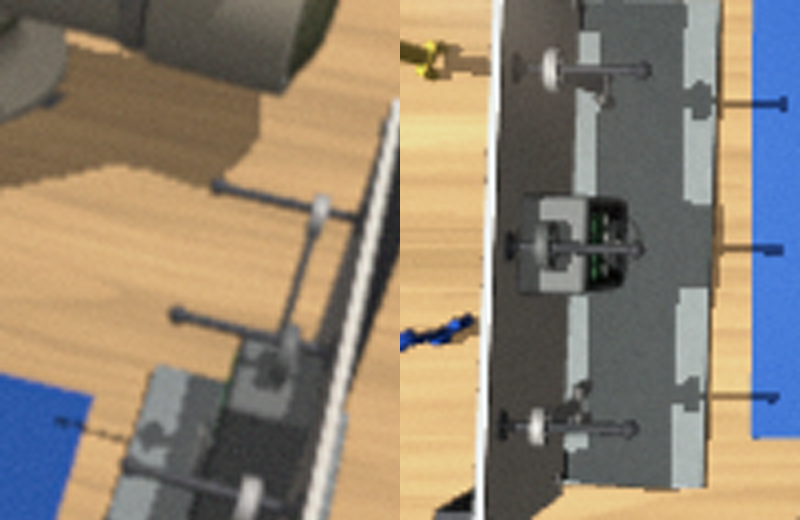

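The meter hangs on peg 2 at about (560,245) in the right half of the picture. Its front faces out, and its back is where it was under the hard push. The spanners at (550,70) and (538,428) are unmoved. I'll let it settle, then hand in.

servo_tool --deltas "0.42 0 0 0 0 0 0; 0.42 0 0 0 0 0 0; 0.42 0 0 0 0 0 0; 0.42 0 0 0 0 0 0; 0.42 0 0 0 0 0 0; 0.42 0 0 0 0 0 0; 0.42 0 0 0 0 0 0; 0.42 0 0 0 0 0 0"

```text
time_s: 19.03
position: [0.4759, 0.0577, 0.2148]
tool_rot: [[0.031, 1.0, -0.0], [1.0, -0.031, 0.0], [0.0, -0.0, -1.0]]
ft_force: [-0.4, -0.8, 0.3]
grip_width: 0.0357
gripper_force: 0.0
```

```bash
python3 hung.py; python3 -c "
from rig import env
print(env.close_job())"
```

```text
19.0333 [0.4759 0.0577 0.2148] [-0.44 -0.84  0.34]
80 132 [-43.3  -3.1]
110 79 [-43.7  -3. ]
140 145 [-43.8  -3.1]
165 178 [-43.6  -2.7]
the job is handed in; nothing more can be done
None
```

The multimeter hangs by its eye on the free middle peg (peg 2), display out and back flat against the panel, and was still when I handed the job in at about 19 s; the spanners and tester looked unmoved, but the tin, below the meter, was never clearly visible, so its place is unchecked.

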